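# Square, clamp and weight a pile of lino blocks

### The arm

A 6-joint arm with a two-finger parallel gripper is mounted at the origin on the work surface. World frame = base frame: x ahead of the robot, y to its left, z up, the work surface at z = 0. Lengths are in m, angles in rad, forces in N, time in s.
With the tool pointing down it reaches from about 0.35 to 0.95 m from the base axis. Payload 17.4 kg.
Tool frame: the origin (TCP) lies on the mounting face of the last link; the fingertips stand 186 mm ahead of it and the grasp point (between the pads) lies 167 mm ahead of it (env.hold_point_z is the distance from the TCP to the grasp point, in m); y points along the fingers, z is the direction in which the jaws open and shut, and the axes are right-handed (so a half turn about y gives the same grasp; the last joint's range is limited). The gripper opens to 93 mm and grips with 3 to 60 N. Pads are 15 mm wide; open, the fingers measure 128 mm over their backs; the gripper's body (75 mm by 188 mm) begins 65 mm behind the grasp point.
Start: joints at [-1.386, 0.116, 1.442, -0, 1.584, -0.038], TCP at [0.149, -0.658, 0.405] pointing down, gripper open.
Joint ranges: [-2.83, 2.83], [-0.83, 2.19], [0.07, 2.5], [-1.14, 4.28], [0.01, 3], [-2.97, 2.97]. Speed limits (rad/s): [1.89, 1.89, 2.22, 3.14, 3.14, 3.14].

### API

Orientations are given as a unit quaternion [w, x, y, z].
In Python, from cell import env gives the robot as it stands.
- The arm moves only by the shell command python3 -m inch 'ROWS' [OPENING] [FORCE]. ROWS is JSON, a list that holds one entry, the list of rows, each a list of 4 numbers: the shift along the tool's x, y, z in m, then the turn about the tool's y in rad. In form: [[[x, y, z, spin], ...]]. A call has exactly 8 rows; each row is the pose to reach, as a shift and turn from the pose commanded when the call began, along the tool's axes at that moment; what a row does not reach only later rows make up. A row lasts 1/8 s, in which the tool goes at most 62.5 mm and 10.7 degrees, less where a joint would pass 70% of its speed; a pose out of reach is approached as far as the arm can. A call with a gripper value outside its range is refused whole. OPENING is the opening in per cent of the stroke, from 0 (shut) to 100 (fully open), set as the call begins (- or left out, the last holds). The fingers move at their own pace and stop on an object; FORCE is the grip in N (left out, the last holds). Time passes only in rows, so rows that repeat a pose let the fingers close, or fill a call up. It gives the time, the measured TCP pose, the force and the opening at its end, in the units of the state.
- env.read_state(): the state, without advancing time (a new reading comes with each control period).
- env.read_camera(name): name is "scene" or "top"; returns (picture, depth): 400x640x3 uint8, red, green, blue; 400x640 float32, m along the optical axis (not along the pixel's ray), 0 where there is no reading.
- env.calibration(name): a dict with "fx", "fy", "cx", "cy" (pixels), "T" (4x4, takes a point from camera to world coordinates). Camera axes: x right, y down, z forward; pixel columns grow to the right and rows downward; lengths in m; the calibration is good to about 2 mm. A picture is of the moment at which its call begins. calibration takes no time and is no camera call.
- env.hand_in(): hands the job in, once; it reports no verdict.
Trained networks look in the newest picture that a camera, given by its name, has taken for a name from the list of things; names that differ only in an ending like _2 or _b are one class to them, and where a whole thing is asked for, a point or a joint stands for the part that bears it (a point fixed in the world has none). Each returns a list of dicts, best first, with "conf" (0 to 1); they miss things now and then, are a little off and sometimes report something else, mostly with a low value. They report only what shows in the picture. A call takes as long as a camera call. They do not tell look-alikes from the thing itself.
- env.search_frame(camera, name): "box" ([left, top, width, height] in pixels, round what is visible of it).
The state is a dict: "time": time; "joint_positions": joint angles; "joint_vel": joint speeds; "effort": joint torques, N m; "eef_pos": TCP position; "orientation": TCP orientation; "force": force on the tool from outside, world axes, zero at the start; "moment": the same for the moment, N m; "grip_width": opening from 0.0 (shut) to 1.0 (fully open).
Only numpy, scipy, OpenCV 4.12 (cv2) and the standard library are available. Lean on these libraries where they do the work, as an engineer would, in place of code of your own. Each camera call takes 0.05 s, during which the arm holds its last target. There are 200 camera calls.

### The job

Put the red setting block that lies on the bench clamp's bed back into the red tray, then pile all the lino printing blocks squarely on one another inside the white outline on that bed. Squeeze the clamp's scissor handles fully together until the ratchet holds on its last tooth when you let go; with the clamp locked, set the steel weight upright on the middle of the pile. Then press the red thumb pad down to free the ratchet so the clamp springs open, leaving the square pile under its weight and everything else on the table where it is.

Things in the scene. Friction and masses are not known exactly. Their poses are not given: they have to be found in the camera images.
- clamp: fixed bench clamp with scissor handles. Origin at the foot of its pivot post (66 mm tall); x towards jaws and bed, z up. Plywood bed 12 mm thick, x = -35 to 215, 90 mm wide. Handles and jaws lie 14 to 69 mm over the table; jaw parts end at x = 120 mm. Rubber jaw faces (x = 88 to 117) are 75 mm apart open; locked on the last tooth they grip the 56 mm wide pile and centre it
- pile_spot (a point): centre of the white rectangle painted on the clamp's bed (inside 112 x 58 mm, just round a block), 140 mm from the pivot, on the bed's upper face (12 mm over the table); axes as the clamp: a block lies with its length along x, either way round
- squeeze_point (a point): midway between the two black grips of the scissor handles, 60 mm behind the pivot, 50 mm over the table; axes as the clamp. Each grip is a bar along x from 26 to 94 mm behind the pivot, 16 mm wide, 38 to 62 mm over the table; over both outsides 63 mm when open, 50 mm on the last tooth. Squeeze them along y, about 16 N each
- handle_plain (a joint): angle in rad by which each handle is closed (they move together; a spring opens them): 0 = open, first ratchet tooth at 0.08 (jaws do not yet hold the pile), second and last tooth at 0.105, stop at 0.12. Squeezed to the stop and let go, it stays at 0.105 by itself
- press_pad (a point): centre of the top of the red round thumb pad (34 mm across) at the end of the red handle, 172 mm behind the pivot, -y side, 55 mm over the table; moves with the handle. Pushed 6 mm down (crosswise to the scissors; 2 to 4 N, 12 mm at most) it frees the ratchet and the handles spring open by themselves. A steel toothed bar, 64 mm over the table, lies 25 mm nearer the pivot
- red_tail (a joint): angle in rad by which the red handle's end is pressed down: 0 at rest, ratchet free beyond 0.07, stop at 0.15
- weight: flat steel weight 70 x 44 x 20 mm, 0.5 kg, with a brass bar grip on top (50 mm along x, 16 mm wide, 20 to 50 mm over its underside); origin at the centre of its underside, z up
- setter_red: setting block of brown wood with red painted bands, 100 x 36 x 30 mm, 90 g; origin at the centre of its underside, x along its length; lies on the clamp's bed at the start
- tray_red: low open tray with red rims, fixed, 62 (x) x 126 (y) mm outside, inside 52 x 116 mm, rim 12 mm high, floor 5 mm thick; origin at the centre of its underside. Home of the red setting block, which lies in it lengthwise along y
- tray_yellow: the same tray with yellow rims; its yellow setting block is already in it
- setter_yellow: setting block with yellow bands, 100 x 36 x 30 mm, at home in the yellow tray: leave alone
- ink_jar: ink jar with blue lid, 56 mm across, 55 mm tall: leave alone
- ink_tin: ink tin with green label, 64 mm across, 60 mm tall: leave alone
- roller: ink roller with wooden handle, about 100 x 66 x 32 mm: leave alone
- gouge: carving gouge, 160 mm long, behind the clamp: leave alone
- glasses_case: black glasses case, 150 x 58 x 36 mm, behind the clamp: leave alone
- block_1: lino printing block: light wood with a grey-green carved lino top, 110 x 56 x 12 mm, 60 g; origin at the centre of its underside, x along its 110 mm length, z towards the lino face (either face may be up in the pile). Three to five of the blocks are present; an absent one reads None
- block_2: lino printing block: light wood with a grey-green carved lino top, 110 x 56 x 12 mm, 60 g; origin at the centre of its underside, x along its 110 mm length, z towards the lino face (either face may be up in the pile). Three to five of the blocks are present; an absent one reads None
- block_3: lino printing block: light wood with a grey-green carved lino top, 110 x 56 x 12 mm, 60 g; origin at the centre of its underside, x along its 110 mm length, z towards the lino face (either face may be up in the pile). Three to five of the blocks are present; an absent one reads None
- block_4: lino printing block: light wood with a grey-green carved lino top, 110 x 56 x 12 mm, 60 g; origin at the centre of its underside, x along its 110 mm length, z towards the lino face (either face may be up in the pile). Three to five of the blocks are present; an absent one reads None
- block_5: lino printing block: light wood with a grey-green carved lino top, 110 x 56 x 12 mm, 60 g; origin at the centre of its underside, x along its 110 mm length, z towards the lino face (either face may be up in the pile). Three to five of the blocks are present; an absent one reads None
There are look-alikes about, which are no part of the job. What is shaped like the block_2 but pink is not meant.

How it is judged:
On the way, in this order (a step that is already met when the one before it is completed fails the run):
1. all the blocks are piled squarely on the outline and the clamp stays locked on its last tooth with the handles let go (horizontal distance between each of block_1, block_2, block_3, block_4, block_5 and pile_spot below 0.01 m and angle between the x axis of each of block_1, block_2, block_3, block_4, block_5 and the x axis of pile_spot, either way round below 0.1 rad and angle between the z axis of each of block_1, block_2, block_3, block_4, block_5 and the z axis of pile_spot, either way round below 0.06 rad and value of joint handle_plain above 0.098 rad and contact force between the fingers and clamp below 0.3 N), for 0.3 s.
2. the weight stands on the middle of the pile, let go, with the clamp still locked (horizontal distance between each of block_1, block_2, block_3, block_4, block_5 and pile_spot below 0.01 m and angle between the x axis of each of block_1, block_2, block_3, block_4, block_5 and the x axis of pile_spot, either way round below 0.1 rad and angle between the z axis of each of block_1, block_2, block_3, block_4, block_5 and the z axis of pile_spot, either way round below 0.06 rad and value of joint handle_plain above 0.098 rad and horizontal distance between weight and pile_spot below 0.02 m and angle between weight's own z axis and vertical below 0.06 rad and z of weight in the frame of pile_spot above 0.023 m and linear speed of weight below 0.03 m/s and contact force between the fingers and weight below 0.3 N), for 0.2 s.
3. the ratchet has been released and the clamp is open, the pile and weight in place (horizontal distance between each of block_1, block_2, block_3, block_4, block_5 and pile_spot below 0.01 m and angle between the x axis of each of block_1, block_2, block_3, block_4, block_5 and the x axis of pile_spot, either way round below 0.1 rad and angle between the z axis of each of block_1, block_2, block_3, block_4, block_5 and the z axis of pile_spot, either way round below 0.06 rad and value of joint handle_plain below 0.02 rad and horizontal distance between weight and pile_spot below 0.02 m and angle between weight's own z axis and vertical below 0.06 rad and z of weight in the frame of pile_spot above 0.023 m and linear speed of weight below 0.03 m/s and contact force between the fingers and weight below 0.3 N), for 0.2 s.
At the end, for the whole second after the job is handed in: Every block lies flat in the pile within 10 mm and 0.1 rad of the outline; the weight stands upright on it within 20 mm of its middle, at rest; the clamp is open (handle angle under 0.02 rad); the red setting block lies flat in the red tray within 15 mm of its centre (all of step 3 and horizontal distance between setter_red and tray_red below 0.015 m and z of setter_red in the frame of tray_red below 0.01 m and angle between setter_red's own z axis and vertical below 0.1 rad); the robot touches nothing.
It fails at once if a thing that has no part in the job (yellow setting block, ink jar, ink tin, roller, gouge, glasses case) is moved more than 5 cm (distance of any of setter_yellow, ink_jar, ink_tin, roller, gouge, glasses_case from where it was at the start of the episode above 0.05 m).
Of block_1, block_2, block_3, block_4, block_5 only 3 to 5 are there at a start; the rules pass over those that are not, and their reading is None.
At some moment in a run one of weight, setter_red may be knocked a few centimetres aside while the robot is not near it.
Once in a run the grip may slacken for a moment while it holds something.
It also fails if it takes over 210 s, if anything falls off the work surface, if the arm or the gripper's body presses on something with over 40 N, if the wrist force passes 120 N, or if a joint passes its speed limit or range.

## Working session

There is one attempt and no reset: what is moved stays moved. The work goes in short steps, Python scripts to look and compute and a shell command to move; the robot and the scene stay as the last step left them, time stands still between calls to the robot, and variables do not carry over. Pictures are saved under pics/ and viewed, about 12 in all and at most 16, crops included, and the job is handed in when it is done.

```bash
mkdir -p pics; ls; cat > h.py <<'E'
import numpy as np, cv2, json
from cell import env
def grab(n):
    p,d=env.read_camera(n); return p,d,env.calibration(n)
def world(u,v,z,c):
    """point where pixel ray meets height z"""
    T=np.array(c["T"]); r=T[:3,:3]@np.array([(u-c["cx"])/c["fx"],(v-c["cy"])/c["fy"],1.0]); o=T[:3,3]
    return o+r*(z-o[2])/r[2]
def cloud(d,c):
    v,u=np.mgrid[:d.shape[0],:d.shape[1]]
    P=np.stack([(u-c["cx"])/c["fx"]*d,(v-c["cy"])/c["fy"]*d,d],-1); T=np.array(c["T"])
    return P@T[:3,:3].T+T[:3,3]
def pix(p,c):
    T=np.array(c["T"]); q=T[:3,:3].T@(np.array(p)-T[:3,3]); return c["fx"]*q[0]/q[2]+c["cx"],c["fy"]*q[1]/q[2]+c["cy"]
E
python3 - <<'E'
from h import *
for n in("top","scene"):
    p,d,c=grab(n); cv2.imwrite(f"pics/{n}0.png",p[...,::-1]); np.savez(f"pics/{n}0.npz",p=p,d=d)
    print(n,np.round(c["T"],3).tolist(),c["fx"])
    if n=="top":
      for k in("clamp","weight","setter_red","tray_red","tray_yellow","block_1","press_pad","ink_jar","roller","glasses_case","gouge"):
        print(k,[(np.round(b["box"]).tolist(),round(b["conf"],2)) for b in env.search_frame(n,k)])
s=env.read_state();print(s["eef_pos"],s["orientation"],s["grip_width"],s["time"])
E
```

```text
pics
top [[0.004, -0.987, 0.159, 0.267], [-1.0, -0.003, 0.01, 0.045], [-0.01, -0.159, -0.987, 1.604], [0.0, 0.0, 0.0, 1.0]] 485.9646191604456
clamp [([277.0, 149.0, 123.0, 40.0], 0.83)]
weight [([456.0, 202.0, 14.0, 27.0], 0.55)]
setter_red [([365.0, 164.0, 33.0, 18.0], 0.91)]
tray_red [([297.0, 208.0, 35.0, 21.0], 0.55)]
tray_yellow [([347.0, 209.0, 43.0, 24.0], 0.7)]
block_1 [([245.0, 194.0, 19.0, 37.0], 0.93), ([282.0, 239.0, 20.0, 38.0], 0.84), ([212.0, 162.0, 23.0, 35.0], 0.79), ([420.0, 198.0, 26.0, 35.0], 0.75), ([239.0, 162.0, 26.0, 28.0], 0.67), ([276.0, 143.0, 128.0, 46.0], 0.6), ([171.0, 241.0, 32.0, 35.0], 0.56), ([223.0, 253.0, 38.0, 31.0], 0.55)]
press_pad [([278.0, 169.0, 23.0, 18.0], 0.48), ([404.0, 119.0, 17.0, 29.0], 0.35)]
ink_jar [([207.0, 203.0, 20.0, 19.0], 0.54)]
roller [([406.0, 118.0, 17.0, 28.0], 0.53)]
glasses_case [([279.0, 117.0, 45.0, 22.0], 0.71)]
gouge [([347.0, 127.0, 44.0, 10.0], 0.46), ([278.0, 167.0, 27.0, 19.0], 0.38)]
scene [[0.89, 0.239, -0.388, 0.905], [0.456, -0.457, 0.764, -0.709], [0.005, -0.857, -0.515, 0.603], [0.0, 0.0, 0.0, 1.0]] 373.70698577194133
[ 0.14913722 -0.65831483  0.40477904] [-0.07862296  0.07861602 -0.7027122   0.70273289] 0.9968061819038917 0.65
```

```bash
python3 - <<'E'
import cv2
p=cv2.imread("pics/top0.png")[105:295,160:480]; cv2.imwrite("pics/top0c.png",cv2.resize(p,None,fx=2.5,fy=2.5,interpolation=cv2.INTER_CUBIC))
E
```

```text
(no output)
```

View pics/top0c.png

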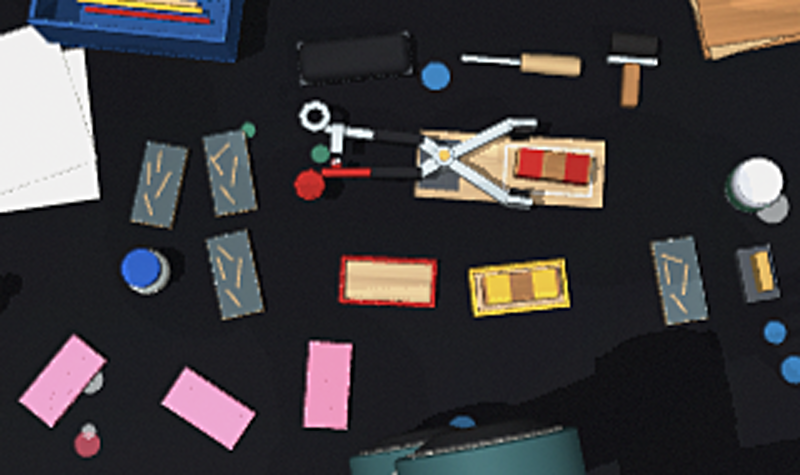

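View pics/scene0.png

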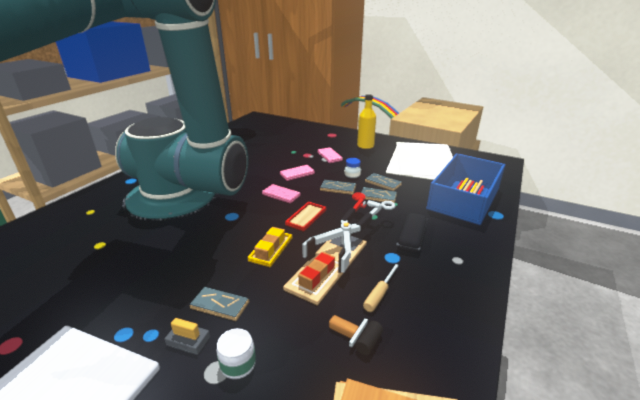

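The top view shows these things (crop pixels):
- **Lino blocks:** four, at (160,185), (231,173), (235,276) and (680,281).
- **Look-alikes:** three pink ones at (62,380), (208,408) and (328,385), which are not meant.
- **Weight:** at (758,272).
- **Setters and trays:** red setter at (553,167) on the bed, red tray at (388,281), yellow tray at (520,288).
- **Clamp:** pivot at (444,155), pad at (310,185).

Next I measure by colour.

```bash
cat > m.py <<'E'
from h import *
def rects(mask,z,c,amin=60):
    n,l,s,cen=cv2.connectedComponentsWithStats(mask.astype(np.uint8)); out=[]
    for i in range(1,n):
        if s[i,4]<amin: continue
        v,u=np.nonzero(l==i)
        P=np.array([world(a,b,z,c)[:2] for a,b in zip(u,v)])
        (x,y),(w,h),a=cv2.minAreaRect((P*1000).astype(np.float32))
        if w<h: w,h,a=h,w,a+90
        a=(a+90)%180-90
        out.append((u.mean().round(),v.mean().round(),round(x/1000,4),round(y/1000,4),round(w),round(h),round(a,1),P.mean(0).round(4).tolist()))
    return out
def hsv(p): return cv2.split(cv2.cvtColor(p,cv2.COLOR_RGB2HSV).astype(int)) if 0 else [x.astype(int) for x in cv2.split(cv2.cvtColor(p,cv2.COLOR_RGB2HSV))]
E
python3 - <<'E'
from m import *
f=np.load("pics/top0.npz");p,d=f["p"],f["d"];c=env.calibration("top")
H,S,V=hsv(p)
for n,(u,v) in dict(blk=(224,179),bed=(390,185),pad=(284,179),setr=(372,171),redrim=(297,213),weight=(460,214),piv=(337,167),table=(330,200)).items(): print(n,H[v,u],S[v,u],V[v,u])
roi=np.zeros(H.shape,bool); roi[105:295,160:480]=1
print("blocks");[print(r) for r in rects(cv2.morphologyEx((roi&(H>85)&(H<115)&(S>25)&(S<110)&(V>65)).astype(np.uint8),cv2.MORPH_CLOSE,np.ones((5,5))),.012,c)]
print("red"); [print(r) for r in rects(roi&((H<6)|(H>174))&(S>150)&(V>80),.03,c,20)]
print("wood");[print(r) for r in rects(cv2.morphologyEx((roi&(H>8)&(H<22)&(S>50)&(S<150)&(V>130)).astype(np.uint8),cv2.MORPH_CLOSE,np.ones((3,3))),.012,c)]
C=cloud(d,c)
for n,(u,v) in dict(blk=(224,179),blk2=(254,215),bed=(390,185),pad=(284,179),setr=(368,171),wt=(458,216),piv=(337,167),table=(330,200)).items(): print(n,C[v,u].round(4))
E
```

```text
blk 19 55 157
bed 17 91 224
pad 1 194 181
setr 1 197 206
redrim 1 191 218
weight 108 33 99
piv 23 144 244
table 126 46 28
blocks
(np.float64(251.0), np.float64(173.0), 0.596, 0.2998, 109, 53, 11.0, [0.5954, 0.2998])
(np.float64(223.0), np.float64(178.0), 0.5799, 0.3941, 109, 55, -9.3, [0.5796, 0.3942])
(np.float64(336.0), np.float64(164.0), 0.6215, 0.0096, 67, 41, -89.9, [0.6279, 0.0159])
(np.float64(337.0), np.float64(177.0), 0.5869, 0.0146, 56, 24, 86.0, [0.5849, 0.0145])
(np.float64(253.0), np.float64(214.0), 0.4588, 0.2899, 109, 54, 13.4, [0.4582, 0.2894])
(np.float64(432.0), np.float64(217.0), 0.4531, -0.2987, 109, 53, 9.3, [0.4524, -0.2988])
(np.float64(461.0), np.float64(216.0), 0.4604, -0.4008, 69, 43, 10.3, [0.4556, -0.3952])
(np.float64(351.0), np.float64(288.0), 0.228, -0.0122, 289, 54, -89.7, [0.2189, -0.0319])
red
(np.float64(218.0), np.float64(111.0), 0.8083, 0.414, 168, 6, 84.1, [0.8084, 0.4146])
(np.float64(372.0), np.float64(170.0), 0.6058, -0.1006, 37, 30, -0.8, [0.6046, -0.1018])
(np.float64(390.0), np.float64(172.0), 0.599, -0.1632, 37, 30, -1.1, [0.5982, -0.1623]
[... 424 characters left out ...]
9, -7.0, [0.7172, -0.2398])
(np.float64(377.0), np.float64(172.0), 0.6002, -0.1054, 191, 91, 85.9, [0.5999, -0.1211])
(np.float64(342.0), np.float64(182.0), 0.574, -0.0024, 104, 28, 86.5, [0.5684, -0.0032])
(np.float64(465.0), np.float64(212.0), 0.4656, -0.4088, 51, 16, 8.9, [0.4661, -0.4088])
(np.float64(315.0), np.float64(217.0), 0.4492, 0.086, 112, 51, 87.4, [0.4493, 0.0857])
(np.float64(366.0), np.float64(220.0), 0.4413, -0.0858, 114, 51, -83.8, [0.4398, -0.0825])
blk [0.5766 0.391  0.0098]
blk2 [0.4553 0.2867 0.0133]
bed [ 0.5566 -0.1627  0.0154]
pad [0.569  0.1863 0.0514]
setr [ 0.5989 -0.0883  0.0387]
wt [ 0.4539 -0.3835  0.0155]
piv [0.6044 0.0142 0.0737]
table [0.5075 0.0362 0.0035]
```

```bash
cat > go.py <<'E'
import sys
from h import *
from scipy.spatial.transform import Rotation as R
PIV=np.array([0.6087,0.0138]); A=np.deg2rad(-94.1)
def clamp(x,y=0):
    return PIV+x*np.array([np.cos(A),np.sin(A)])+y*np.array([-np.sin(A),np.cos(A)])
def goal(x,y,z,jaw,name=""):
    """grasp point to world x,y,z, jaw axis at angle jaw (deg, mod 180): shift in tool axes and spin"""
    s=env.read_state(); w,a,b,c=s["orientation"]; r=R.from_quat([a,b,c,w]); M=r.as_matrix()
    p=s["eef_pos"]+env.hold_point_z*M[:,1]
    sh=M.T@(np.array([x,y,z])-p)
    cur=np.degrees(np.arctan2(M[1,2],M[0,2])); dl=(jaw-cur+90)%180-90
    spin=-np.deg2rad(dl)  # tool y points down
    print(name,"t%.1f"%s["time"],"hold",p.round(4),"jaw%.1f"%cur,"tilt%.3f"%M[2,1],"j6 %.2f"%s["joint_positions"][5],"| shift",sh.round(4),"spin %.3f"%spin, "grip %.3f"%s["grip_width"],"F",np.round(s["force"],1))
if __name__=="__main__": goal(*[float(eval(q)) for q in sys.argv[1:5]])
E
python3 - <<'E'
from m import *; from go import *
f=np.load("pics/top0.npz");p=f["p"];c=env.calibration("top");H,S,V=hsv(p)
roi=np.zeros(H.shape,bool); roi[158:190,360:401]=1
print("white");[print(r) for r in rects(cv2.morphologyEx((roi&(S<50)&(V>195)).astype(np.uint8),cv2.MORPH_CLOSE,np.ones((3,3))),.012,c,20)]
print("set");[print(r) for r in rects(roi&((H<6)|(H>174))&(S>150)&(V>80),.042,c,20)]
roi[:]=0;roi[170:190,275:293]=1
print("pad");[print(r) for r in rects(roi&((H<6)|(H>174))&(S>150)&(V>80),.055,c,20)]
k=5;im=cv2.resize(p[135:195,265:410,::-1],None,fx=k,fy=k,interpolation=cv2.INTER_CUBIC)
for x,y,z in [(0,0,.068),(.14,0,.012),(-.172,-.03,.055),(-.06,0,.05),(.215,.045,.012),(.215,-.045,.012),(-.035,.045,.012),(-.035,-.045,.012),(.196,.029,.012),(.196,-.029,.012),(.084,.029,.012),(.084,-.029,.012)]:
    u,v=pix([*clamp(x,y),z],c); cv2.circle(im,(int((u-265+.5)*k),int((v-135+.5)*k)),3,(255,0,255),-1)
cv2.imwrite("pics/cl.png",im)
goal(*clamp(.14),.1,-4.1,"setter")
E
```

```text
white
(np.float64(377.0), np.float64(166.0), 0.6235, -0.1218, 127, 45, -73.7, [0.6226, -0.12])
(np.float64(389.0), np.float64(182.0), 0.5724, -0.1534, 60, 17, -89.9, [0.5674, -0.1603])
(np.float64(365.0), np.float64(184.0), 0.558, -0.0821, 43, 12, 71.3, [0.5598, -0.0793])
set
(np.float64(372.0), np.float64(170.0), 0.6032, -0.0995, 37, 29, -0.8, [0.6021, -0.1006])
(np.float64(390.0), np.float64(172.0), 0.5965, -0.1616, 37, 29, -1.1, [0.5957, -0.1608])
pad
(np.float64(284.0), np.float64(178.0), 0.5716, 0.1844, 49, 40, -89.9, [0.5723, 0.1853])
setter t0.7 hold [ 0.1491 -0.6583  0.2375] jaw-77.2 tilt-1.000 j6 -0.04 | shift [-0.5561  0.1375 -0.42  ] spin -1.276 grip 0.997 F [0.3 0.1 0.4]
```

View pics/cl.png

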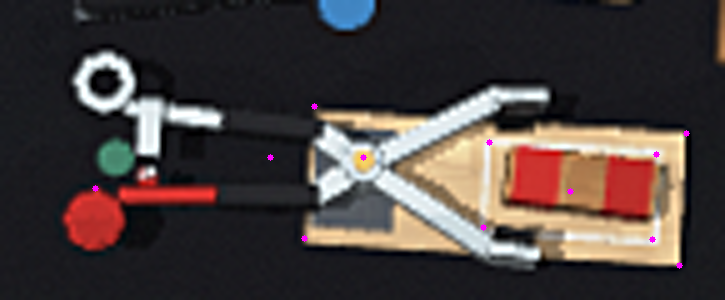

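The overlay agrees to about 1 px. The red setter is at about (0.600, -0.1305), and its grip axis is near -5°. Moving there first.

```bash
sed -i 's/0.6087,0.0138/0.6073,0.0138/; s/-94.1/-93.7/' go.py
python3 -m inch '[[[-0.05,0,-0.04,-0.15],[-0.1,0,-0.075,-0.33],[-0.15,0,-0.112,-0.5],[-0.2,0,-0.15,-0.67],[-0.25,0,-0.188,-0.84],[-0.3,0,-0.225,-1.0],[-0.35,0,-0.263,-1.15],[-0.39,0,-0.29,-1.26]]]' 65 20
python3 go.py 0.600 -0.1305 0.15 -5
```

```text
time: 1.65
eef_pos: [0.4665, -0.2872, 0.4051]
orientation: [-0.479, 0.479, -0.52, 0.52]
force: [-0.1, -0.9, -0.4]
grip_width: 0.648
 t1.6 hold [ 0.4666 -0.2873  0.2378] jaw-4.7 tilt-1.000 j6 -0.52 | shift [-0.1673  0.0878  0.1199] spin 0.004 grip 0.648 F [-0.1 -0.9 -0.4]
```

```bash
python3 -m inch '[[[-0.05,0,0.035,0.004],[-0.1,0,0.07,0.004],[-0.14,0,0.1,0.004],[-0.167,0,0.12,0.004],[-0.167,0.04,0.12,0.004],[-0.167,0.08,0.12,0.004],[-0.167,0.088,0.12,0.004],[-0.167,0.088,0.12,0.004]]]' >/dev/null
python3 - <<'E'
from go import *
goal(.6,-.1305,.043,-5)
p,d,c=grab("scene"); b=env.search_frame("scene","setter_red"); print(b)
cv2.imwrite("pics/s1.png",cv2.resize(p[180:330,220:420,::-1],None,fx=3.5,fy=3.5,interpolation=cv2.INTER_CUBIC))
E
```

```text
t2.6 hold [ 0.5998 -0.1336  0.1503] jaw-5.3 tilt-1.000 j6 -0.17 | shift [-3.200e-03  1.073e-01 -1.000e-04] spin -0.005 grip 0.649 F [-0.4 -0.3 -0.2]
[{'box': [298.0, 256.1, 35.5, 35.2], 'conf': 0.74}]
```

View pics/s1.png

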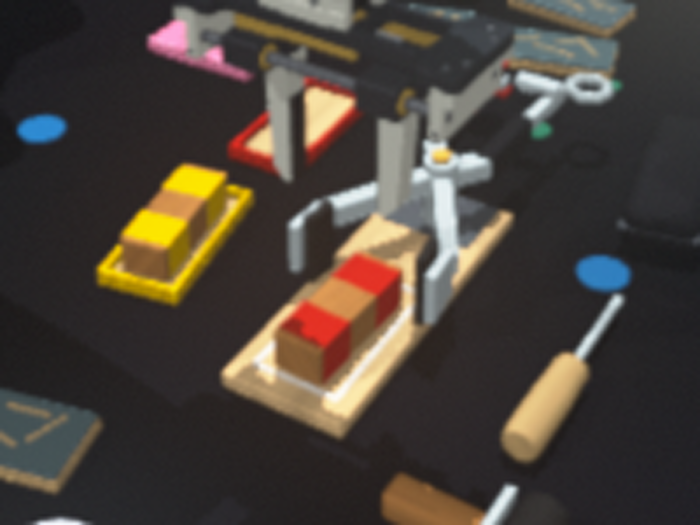

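The setter sits between the open fingers' line, clear of the jaws. Descending.

```bash
python3 -m inch '[[[0,0.04,0,0],[0,0.08,0,0],[0,0.107,0,0],[0,0.107,0,0],[0,0.107,0,0],[0,0.107,0,0],[0,0.107,0,0],[0,0.107,0,0]]]' 
python3 go.py 0.600 -0.1305 0.043 -5
```

```text
time: 3.75
eef_pos: [0.5997, -0.1335, 0.2102]
orientation: [-0.477, 0.476, -0.522, 0.523]
force: [-0.4, 0.3, -0.3]
grip_width: 0.651
 t3.8 hold [ 0.5998 -0.1335  0.0429] jaw-5.3 tilt-1.000 j6 -0.17 | shift [-0.003  -0.0001 -0.0001] spin -0.005 grip 0.651 F [-0.4  0.3 -0.3]
```

```bash
python3 -m inch '[[[0,0,0,0],[0,0,0,0],[0,0,0,0],[0,0,0,0],[0,-0.04,0,0],[0,-0.08,0,0],[0,-0.11,0,0],[0,-0.11,0,0]]]' 0 20
python3 go.py 0.451 0.084 0.15 -2.5
```

```text
time: 4.75
eef_pos: [0.5999, -0.1336, 0.3222]
orientation: [-0.477, 0.476, -0.521, 0.524]
force: [-0.1, -0.3, -1.6]
grip_width: 0.385
 t4.8 hold [ 0.6005 -0.1337  0.1549] jaw-5.3 tilt-1.000 j6 -0.17 | shift [-0.2031  0.0041 -0.1689] spin -0.048 grip 0.385 F [-0.1 -0.3 -1.6]
```

```bash
python3 -m inch '[[[-0.045,0,-0.038,-0.01],[-0.09,0,-0.075,-0.02],[-0.135,0,-0.112,-0.03],[-0.17,0,-0.145,-0.048],[-0.195,0,-0.162,-0.048],[-0.203,0,-0.169,-0.048],[-0.203,0,-0.169,-0.048],[-0.203,0,-0.169,-0.048]]]' >/dev/null
python3 go.py 0.451 0.084 0.037 -2.5
```

```text
t5.8 hold [0.4504 0.0834 0.1521] jaw-2.6 tilt-1.000 j6 0.17 | shift [-0.0006  0.1151  0.0006] spin -0.001 grip 0.382 F [-0.3  0.1 -1.4]
```

```bash
python3 -m inch '[[[0,0.04,0,0],[0,0.08,0,0],[0,0.1,0,0],[0,0.108,0,0],[0,0.112,0,0],[0,0.115,0,0],[0,0.115,0,0],[0,0.115,0,0]]]' 
python3 -m inch '[[[0,0,0,0],[0,0,0,0],[0,0,0,0],[0,-0.04,0,0],[0,-0.08,0,0],[0,-0.12,0,0],[0,-0.12,0,0],[0,-0.12,0,0]]]' 60
python3 -c "
from go import *
goal(.5954,.2998,.02,101,'b1');goal(.5796,.3942,.02,80.7,'b2')
goal(.4586,.2896,.02,103.4,'b3');goal(.4527,-.2988,.02,99.3,'b4')"
```

```text
time: 6.75
eef_pos: [0.4501, 0.0842, 0.2052]
orientation: [-0.489, 0.489, -0.511, 0.511]
force: [-0.4, -0.0, -0.3]
grip_width: 0.383
time: 7.75
eef_pos: [0.4499, 0.0841, 0.3241]
orientation: [0.489, -0.489, 0.511, -0.511]
force: [-0.2, -0.1, 0.3]
grip_width: 0.598
b1 t7.8 hold [0.4498 0.0841 0.1568] jaw-2.5 tilt-1.000 j6 0.17 | shift [-0.2219  0.1367  0.1361] spin 1.335 grip 0.598 F [-0.2 -0.1  0.3]
b2 t7.8 hold [0.4498 0.0841 0.1568] jaw-2.5 tilt-1.000 j6 0.17 | shift [-0.3155  0.1367  0.1161] spin -1.452 grip 0.598 F [-0.2 -0.1  0.3]
b3 t7.8 hold [0.4498 0.0841 0.1568] jaw-2.5 tilt-1.000 j6 0.17 | shift [-2.057e-01  1.367e-01 -2.000e-04] spin 1.293 grip 0.598 F [-0.2 -0.1  0.3]
b4 t7.8 hold [0.4498 0.0841 0.1568] jaw-2.5 tilt-1.000 j6 0.17 | shift [0.3824 0.1368 0.0198] spin 1.364 grip 0.598 F [-0.2 -0.1  0.3]
```

```bash
python3 -m inch '[[[-0.03,0,0.02,0.17],[-0.07,0,0.04,0.34],[-0.11,0,0.065,0.52],[-0.15,0,0.09,0.7],[-0.185,0,0.11,0.88],[-0.21,0,0.122,1.06],[-0.22,0,0.126,1.22],[-0.22,0,0.126,1.335]]]' 75 >/dev/null
python3 go.py .5859 .2979 .06 101
python3 - <<'E'
from m import *
p,d,c=grab("top");H,S,V=hsv(p)
cv2.imwrite("pics/t2.png",cv2.resize(p[130:250,180:480,::-1],None,fx=2.6,fy=2.6,interpolation=cv2.INTER_CUBIC))
roi=np.zeros(H.shape,bool); roi[190:235,280:345]=1
[print(r) for r in rects(roi&((H<6)|(H>174))&(S>150)&(V>80),.03,c,20)]
E
```

```text
t8.8 hold [0.5852 0.299  0.1551] jaw-79.2 tilt-1.000 j6 1.82 | shift [-0.0008  0.0951  0.0011] spin -0.004 grip 0.749 F [ 0.2 -0.3  0.3]
(np.float64(314.0), np.float64(216.0), 0.4477, 0.0866, 126, 65, 87.6, [0.4502, 0.0885])
```

View pics/t2.png

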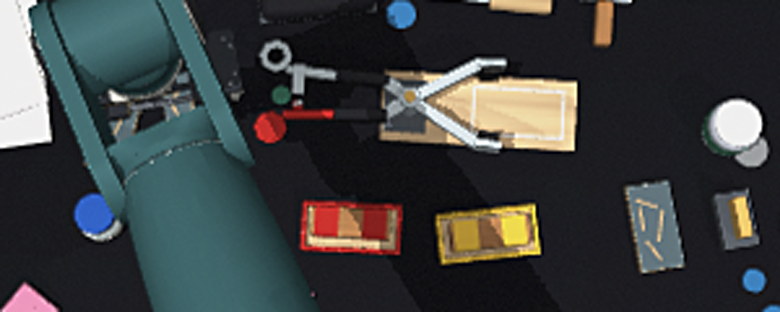

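The setter is in the red tray (crop 352,228), and the outline shows clear at crop (519,111). Descending on block 1.

```bash
python3 -m inch '[[[-0.001,0.05,0.001,0],[-0.001,0.09,0.001,0],[-0.001,0.12,0.001,0],[-0.001,0.133,0.001,0],[-0.001,0.133,0.001,0],[-0.001,0.133,0.001,0],[-0.001,0.133,0.001,0],[-0.001,0.133,0.001,0]]]'
python3 -m inch '[[[0,0,0,0],[0,0,0,0],[0,0,0,0],[0,0,0,0],[0,-0.04,0,0],[0,-0.08,0,0],[0,-0.12,0,0],[0,-0.12,0,0]]]' 0 20
python3 - <<'E'
from m import *; from go import *
im=cv2.imread("pics/t2.png"); h=[x.astype(int) for x in cv2.split(cv2.cvtColor(im,cv2.COLOR_BGR2HSV))]
m=np.zeros(h[0].shape,bool); m[76:146,460:574]=1; m&=(h[1]<70)&(h[2]>200); m[:,:][np.s_[130:,460:505]]=0; m[:80,:510]=0
v,u=np.nonzero(m); c=env.calibration("top")
P=np.array([world((a+.5)/2.6-.5+180,(b+.5)/2.6-.5+130,.012,c)[:2] for a,b in zip(u,v)])
print(cv2.minAreaRect((P*1000).astype(np.float32)), clamp(.14))
goal(*clamp(.15),.12,-3.7)
E
```

```text
time: 9.8
eef_pos: [0.5868, 0.2977, 0.1925]
orientation: [0.068, -0.067, 0.704, -0.704]
force: [-0.9, 0.4, -0.2]
grip_width: 0.746
time: 10.8
eef_pos: [0.5871, 0.2978, 0.3154]
orientation: [0.069, -0.066, 0.704, -0.703]
force: [0.8, -0.0, -1.8]
grip_width: 0.596
((598.2642211914062, -125.2200927734375), (145.45965576171875, 85.4439468383789), 89.60614013671875) [ 0.59826548 -0.12590819]
 t10.8 hold [0.5878 0.2981 0.1481] jaw-79.0 tilt-1.000 j6 1.81 | shift [0.0733 0.0272 0.4279] spin -1.314 grip 0.596 F [ 0.8 -0.  -1.8]
```

```bash
python3 -m inch '[[[0.01,0,0.05,-0.15],[0.02,0,0.11,-0.32],[0.03,0,0.17,-0.5],[0.04,0,0.23,-0.68],[0.05,0,0.29,-0.86],[0.06,0,0.35,-1.04],[0.068,0,0.4,-1.2],[0.073,0,0.428,-1.314]]]'>/dev/null
python3 -c "
from go import *
goal(*clamp(.149),.0375,-3.7)"
```

```text
t11.8 hold [ 0.596  -0.139   0.1431] jaw-3.6 tilt-1.000 j6 -0.21 | shift [-0.0042  0.1056  0.0016] spin 0.002 grip 0.599 F [ 0.2  0.5 -1.1]
```

```bash
python3 -m inch '[[[0,0,0,0],[0,0.03,0,0],[0,0.06,0,0],[0,0.08,0,0],[0,0.08,0,0],[0,0.08,0,0],[0,0.08,0,0],[0,0.08,0,0]]]'>/dev/null
python3 -c "
from go import *
goal(*clamp(.149),.0375,-3.7)"
```

```text
t12.8 hold [ 0.597  -0.1365  0.0652] jaw-3.7 tilt-1.000 j6 -0.20 | shift [-0.0017  0.0277  0.0006] spin -0.001 grip 0.600 F [-0.8 -0.7 -1.5]
```

```bash
python3 -m inch '[[[-0.0015,0.01,0,0],[-0.0015,0.02,0,0],[-0.0015,0.025,0,0],[-0.0015,0.0275,0,0],[-0.0015,0.0275,0,0],[-0.0015,0.0275,0,0],[-0.0015,0.0275,0,0],[-0.0015,0.0275,0,0]]]'
python3 -m inch '[[[0,0,0,0],[0,0,0,0],[0,0,0,0],[0,-0.03,0,0],[0,-0.06,0,0],[0,-0.1,0,0],[0,-0.1,0,0],[0,-0.1,0,0]]]' 75
python3 - <<'E'
from m import *; from go import *
goal(.5895,.3925,.13,80.7,'b2');goal(.4489,.2873,.13,103.4,'b3');goal(.4428,-.3004,.13,99.3,'b4')
E
```

```text
time: 13.8
eef_pos: [0.5968, -0.135, 0.2043]
orientation: [-0.484, 0.483, -0.516, 0.516]
force: [-0.0, 0.3, -0.2]
grip_width: 0.598
time: 14.8
eef_pos: [0.5966, -0.1349, 0.3036]
orientation: [0.483, -0.484, 0.516, -0.516]
force: [0.1, 0.2, -0.1]
grip_width: 0.751
b2 t14.8 hold [ 0.5965 -0.1349  0.1363] jaw-3.7 tilt-1.000 j6 -0.20 | shift [-0.5258  0.0064 -0.0413] spin -1.473 grip 0.751 F [ 0.1  0.2 -0.1]
b3 t14.8 hold [ 0.5965 -0.1349  0.1363] jaw-3.7 tilt-1.000 j6 -0.20 | shift [-0.4117  0.0064 -0.1747] spin 1.272 grip 0.751 F [ 0.1  0.2 -0.1]
b4 t14.8 hold [ 0.5965 -0.1349  0.1363] jaw-3.7 tilt-1.000 j6 -0.20 | shift [ 0.1751  0.0064 -0.1426] spin 1.343 grip 0.751 F [ 0.1  0.2 -0.1]
```

```bash
python3 -m inch '[[[0.03,0,-0.02,0.17],[0.06,0,-0.045,0.34],[0.09,0,-0.07,0.52],[0.12,0,-0.095,0.7],[0.145,0,-0.12,0.88],[0.165,0,-0.135,1.06],[0.175,0,-0.1426,1.22],[0.175,0,-0.1426,1.343]]]'>/dev/null
python3 -m inch '[[[0,0.05,0,0],[0,0.07,0,0],[0,0.07,0,0],[0,0.07,0,0],[0,0.07,0,0],[0,0.07,0,0],[0,0.07,0,0],[0,0.07,0,0]]]' >/dev/null
python3 go.py .4428 -.3004 .022 99.3
python3 - <<'E'
from m import *
p,d,c=grab("top");H,S,V=hsv(p);np.savez("pics/t3.npz",p=p,d=d)
roi=np.zeros(H.shape,bool); roi[150:200,345:410]=1
print("pile");[print(r) for r in rects(cv2.morphologyEx((roi&(H>85)&(H<115)&(S>25)&(S<110)&(V>50)).astype(np.uint8),cv2.MORPH_CLOSE,np.ones((5,5))),.024,c)]
cv2.imwrite("pics/t3.png",cv2.resize(p[140:260,320:480,::-1],None,fx=4,fy=4,interpolation=cv2.INTER_CUBIC))
E
```

```text
t16.8 hold [ 0.4431 -0.3003  0.067 ] jaw-80.7 tilt-1.000 j6 0.76 | shift [0.0003 0.045  0.    ] spin 0.001 grip 0.750 F [0.  0.1 0.1]
pile
(np.float64(356.0), np.float64(158.0), 0.6499, -0.0557, 95, 17, -62.8, [0.6471, -0.0502])
(np.float64(380.0), np.float64(172.0), 0.5925, -0.1293, 107, 67, 86.1, [0.599, -0.1297])
```

View pics/t3.png

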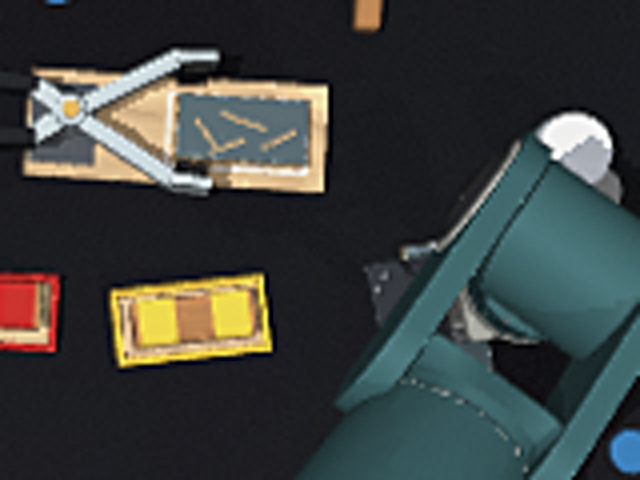

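The first block lies in the outline, 2–3 mm too far from the pivot, so I'll correct the next ones by 2 mm.

```bash
python3 -m inch '[[[0,0.03,0,0],[0,0.045,0,0],[0,0.045,0,0],[0,0.045,0,0],[0,0.045,0,0],[0,0.045,0,0],[0,0.045,0,0],[0,0.045,0,0]]]'|sed -n 2p
python3 -m inch '[[[0,0,0,0],[0,0,0,0],[0,0,0,0],[0,0,0,0],[0,-0.04,0,0],[0,-0.08,0,0],[0,-0.12,0,0],[0,-0.12,0,0]]]' 0 20
python3 -c "
from go import *
goal(*clamp(.148),.13,-3.7)"
```

```text
eef_pos: [0.4431, -0.3003, 0.1893]
time: 18.85
eef_pos: [0.4434, -0.3006, 0.3124]
orientation: [-0.059, 0.056, -0.704, 0.706]
force: [0.3, 0.4, -0.9]
grip_width: 0.601
 t18.9 hold [ 0.4441 -0.3011  0.1451] jaw-80.7 tilt-1.000 j6 0.76 | shift [-0.1787  0.0152 -0.1401] spin -1.343 grip 0.601 F [ 0.3  0.4 -0.9]
```

```bash
python3 -m inch '[[[-0.03,0,-0.02,-0.17],[-0.06,0,-0.045,-0.34],[-0.09,0,-0.07,-0.52],[-0.12,0,-0.095,-0.7],[-0.15,0,-0.12,-0.88],[-0.17,0,-0.133,-1.06],[-0.179,0,-0.14,-1.22],[-0.179,0,-0.14,-1.343]]]'>/dev/null
python3 -m inch '[[[0,0.03,0,0],[0,0.06,0,0],[0,0.075,0,0],[0,0.075,0,0],[0,0.075,0,0],[0,0.075,0,0],[0,0.075,0,0],[0,0.075,0,0]]]' >/dev/null
python3 -c "
from go import *
goal(*clamp(.148),.047,-3.7)"
```

```text
t20.9 hold [ 0.5971 -0.1332  0.0673] jaw-3.7 tilt-1.000 j6 -0.20 | shift [0.0006 0.0203 0.0007] spin -0.000 grip 0.596 F [ 1.1 -0.2 -0.5]
```

```bash
python3 -m inch '[[[0,0.01,0,0],[0,0.018,0,0],[0,0.0203,0,0],[0,0.0203,0,0],[0,0.0203,0,0],[0,0.0203,0,0],[0,0.0203,0,0],[0,0.0203,0,0]]]'
python3 -m inch '[[[0,0,0,0],[0,0,0,0],[0,0,0,0],[0,-0.03,0,0],[0,-0.06,0,0],[0,-0.09,0,0],[0,-0.09,0,0],[0,-0.09,0,0]]]' 70|tail -1
python3 go.py .4489 .2873 .13 103.4
```

```text
time: 21.85
eef_pos: [0.597, -0.1332, 0.214]
orientation: [-0.484, 0.483, -0.516, 0.516]
force: [0.5, -0.1, -0.1]
grip_width: 0.597
grip_width: 0.7
 t22.9 hold [ 0.5968 -0.1331  0.1359] jaw-3.7 tilt-1.000 j6 -0.20 | shift [-0.4099  0.0061 -0.1749] spin 1.272 grip 0.700 F [ 0.1  0.6 -0.3]
```

```bash
python3 -m inch '[[[-0.05,0,-0.02,0.15],[-0.105,0,-0.045,0.32],[-0.16,0,-0.07,0.5],[-0.215,0,-0.095,0.68],[-0.27,0,-0.12,0.85],[-0.325,0,-0.145,1.02],[-0.38,0,-0.165,1.18],[-0.41,0,-0.175,1.272]]]'>/dev/null
python3 -m inch '[[[0,0.03,0,0],[0,0.06,0,0],[0,0.06,0,0],[0,0.06,0,0],[0,0.06,0,0],[0,0.06,0,0],[0,0.06,0,0],[0,0.06,0,0]]]' >/dev/null
python3 go.py .4489 .2873 .022 103.4
```

```text
t24.9 hold [0.4491 0.2873 0.0768] jaw-76.6 tilt-1.000 j6 1.86 | shift [0.0002 0.0548 0.    ] spin -0.000 grip 0.699 F [-0.4  0.4 -0. ]
```

```bash
python3 -m inch '[[[0,0.03,0,0],[0,0.05,0,0],[0,0.0548,0,0],[0,0.0548,0,0],[0,0.0548,0,0],[0,0.0548,0,0],[0,0.0548,0,0],[0,0.0548,0,0]]]'|sed -n '2p;4p'
python3 -m inch '[[[0,0,0,0],[0,0,0,0],[0,0,0,0],[0,0,0,0],[0,-0.04,0,0],[0,-0.08,0,0],[0,-0.12,0,0],[0,-0.12,0,0]]]' 0 20
python3 -c "
from go import *
goal(*clamp(.148),.13,-3.7)"
```

```text
eef_pos: [0.449, 0.2873, 0.1893]
force: [-0.4, -0.2, -0.8]
time: 26.85
eef_pos: [0.4494, 0.2875, 0.3124]
orientation: [0.084, -0.081, 0.703, -0.702]
force: [0.2, -0.3, -0.9]
grip_width: 0.6
 t26.9 hold [0.4501 0.2879 0.1451] jaw-76.6 tilt-1.000 j6 1.86 | shift [-0.0459  0.0147  0.4446] spin -1.272 grip 0.600 F [ 0.2 -0.3 -0.9]
```

```bash
python3 -m inch '[[[-0.005,0,0.05,-0.15],[-0.012,0,0.11,-0.32],[-0.018,0,0.17,-0.5],[-0.024,0,0.23,-0.68],[-0.03,0,0.29,-0.85],[-0.036,0,0.35,-1.02],[-0.042,0,0.41,-1.18],[-0.046,0,0.4446,-1.272]]]'>/dev/null
python3 -m inch '[[[0,0.02,0,0],[0,0.05,0,0],[0,0.06,0,0],[0,0.06,0,0],[0,0.06,0,0],[0,0.06,0,0],[0,0.06,0,0],[0,0.06,0,0]]]' >/dev/null
python3 -c "
from go import *
goal(*clamp(.148),.0595,-3.7)"
```

```text
t28.9 hold [ 0.5968 -0.1345  0.0821] jaw-3.7 tilt-1.000 j6 -0.20 | shift [-0.0007  0.0226  0.0009] spin -0.000 grip 0.597 F [ 0.2 -0.4 -1.7]
```

```bash
python3 -m inch '[[[-0.001,0.01,0,0],[-0.001,0.02,0,0],[-0.001,0.0226,0,0],[-0.001,0.0226,0,0],[-0.001,0.0226,0,0],[-0.001,0.0226,0,0],[-0.001,0.0226,0,0],[-0.001,0.0226,0,0]]]' |sed -n '2p;4p'
python3 -m inch '[[[0,0,0,0],[0,0,0,0],[0,0,0,0],[0,-0.03,0,0],[0,-0.06,0,0],[0,-0.08,0,0],[0,-0.08,0,0],[0,-0.08,0,0]]]' 75|tail -1
python3 go.py .5895 .3925 .13 80.7
```

```text
eef_pos: [0.5969, -0.1335, 0.2266]
force: [-0.5, -0.6, -0.9]
grip_width: 0.749
 t30.9 hold [ 0.5965 -0.1334  0.138 ] jaw-3.7 tilt-1.000 j6 -0.20 | shift [-0.5243  0.0082 -0.0411] spin -1.473 grip 0.749 F [-0.4  0.7  0.5]
```

```bash
python3 -m inch '[[[-0.06,0,-0.005,-0.17],[-0.12,0,-0.01,-0.35],[-0.18,0,-0.015,-0.53],[-0.24,0,-0.02,-0.71],[-0.3,0,-0.025,-0.89],[-0.36,0,-0.03,-1.07],[-0.42,0,-0.033,-1.25],[-0.48,0,-0.037,-1.42]]]'>/dev/null
python3 go.py .5895 .3925 .07 80.7
```

```text
t31.9 hold [0.5904 0.3497 0.1376] jaw78.0 tilt-1.000 j6 -0.86 | shift [-0.0097  0.0676  0.0418] spin -0.048 grip 0.750 F [ 0.5 -1.1  0.6]
```

```bash
python3 - <<'E'
from m import *
p,d,c=grab("top");H,S,V=hsv(p)
cv2.imwrite("pics/t4.png",cv2.resize(p[130:250,170:480,::-1],None,fx=2.5,fy=2.5,interpolation=cv2.INTER_CUBIC))
roi=np.zeros(H.shape,bool); roi[155:200,352:410]=1
[print(r) for r in rects(cv2.morphologyEx((roi&(H>85)&(H<115)&(S>25)&(S<110)&(V>65)).astype(np.uint8),cv2.MORPH_CLOSE,np.ones((5,5))),.048,c)]
E
```

```text
(np.float64(380.0), np.float64(170.0), 0.5995, -0.1281, 107, 54, 85.4, [0.5996, -0.1279])
```

View pics/t4.png

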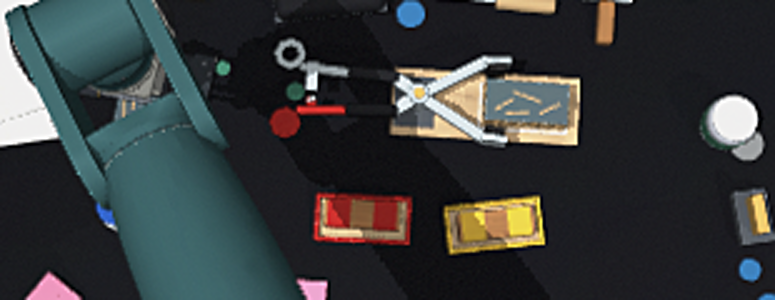

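The pile looks square, with its top at (0.5995, -0.128), about 3 mm from the spot. Weight and setter are unchanged. Now the last block.

```bash
python3 -m inch '[[[-0.004,0,0.02,-0.02],[-0.0097,0,0.0418,-0.048],[-0.0097,0.03,0.0418,-0.048],[-0.0097,0.06,0.0418,-0.048],[-0.0097,0.0676,0.0418,-0.048],[-0.0097,0.0676,0.0418,-0.048],[-0.0097,0.0676,0.0418,-0.048],[-0.0097,0.0676,0.0418,-0.048]]]'>/dev/null
python3 go.py .5895 .3925 .022 80.7
```

```text
t32.9 hold [0.591  0.391  0.0729] jaw80.4 tilt-1.000 j6 -0.85 | shift [-0.0018  0.0509  0.0012] spin -0.006 grip 0.753 F [-0.3 -0.2 -0.1]
```

```bash
python3 -m inch '[[[-0.0015,0.03,0.001,0],[-0.0015,0.045,0.001,-0.006],[-0.0015,0.051,0.001,-0.006],[-0.0015,0.051,0.001,-0.006],[-0.0015,0.051,0.001,-0.006],[-0.0015,0.051,0.001,-0.006],[-0.0015,0.051,0.001,-0.006],[-0.0015,0.051,0.001,-0.006]]]'|sed -n '2p;4p'
python3 -m inch '[[[0,0,0,0],[0,0,0,0],[0,0,0,0],[0,0,0,0],[0,-0.04,0,0],[0,-0.08,0,0],[0,-0.12,0,0],[0,-0.13,0,0]]]' 0 20
python3 -c "
from go import *
goal(*clamp(.148),.14,-3.7)"
```

```text
eef_pos: [0.5893, 0.392, 0.1881]
force: [-0.2, -0.1, 0.8]
time: 34.9
eef_pos: [0.5894, 0.3921, 0.321]
orientation: [0.706, -0.704, 0.056, -0.058]
force: [-0.8, -0.7, -0.5]
grip_width: 0.6
 t34.9 hold [0.59   0.3925 0.1537] jaw80.7 tilt-1.000 j6 -0.86 | shift [ 0.0924  0.0127 -0.5183] spin 1.474 grip 0.600 F [-0.8 -0.7 -0.5]
```

```bash
python3 -m inch '[[[0.01,0,-0.06,0.17],[0.02,0,-0.12,0.35],[0.03,0,-0.18,0.53],[0.045,0,-0.24,0.71],[0.055,0,-0.3,0.89],[0.065,0,-0.36,1.07],[0.075,0,-0.42,1.25],[0.085,0,-0.475,1.42]]]'>/dev/null
python3 -c "
from go import *
goal(*clamp(.148),.1,-3.7)"
```

```text
t35.9 hold [ 0.5959 -0.0925  0.1494] jaw-1.0 tilt-1.000 j6 -0.18 | shift [0.0413 0.0494 0.0026] spin 0.047 grip 0.599 F [ 0.7 -0.3 -0.2]
```

```bash
python3 -m inch '[[[0.02,0,0.0015,0.02],[0.035,0,0.0025,0.047],[0.0413,0.02,0.0025,0.047],[0.0413,0.04,0.0025,0.047],[0.0413,0.05,0.0025,0.047],[0.0413,0.05,0.0025,0.047],[0.0413,0.05,0.0025,0.047],[0.0413,0.05,0.0025,0.047]]]'>/dev/null
python3 -c "
from go import *
goal(*clamp(.148),.0705,-3.7)"
```

```text
t36.9 hold [ 0.599  -0.1317  0.1014] jaw-3.3 tilt-1.000 j6 -0.20 | shift [ 0.0022  0.0309 -0.0011] spin 0.007 grip 0.601 F [-0.3 -0.2 -0.4]
```

```bash
python3 -m inch '[[[0.001,0.01,-0.001,0.006],[0.001,0.02,-0.001,0.006],[0.001,0.028,-0.001,0.006],[0.001,0.0308,-0.001,0.006],[0.001,0.0308,-0.001,0.006],[0.001,0.0308,-0.001,0.006],[0.001,0.0308,-0.001,0.006],[0.001,0.0308,-0.001,0.006]]]' |sed -n '2p;4p'
python3 -m inch '[[[0,0,0,0],[0,0,0,0],[0,0,0,0],[0,-0.03,0,0],[0,-0.06,0,0],[0,-0.08,0,0],[0,-0.08,0,0],[0,-0.08,0,0]]]' 90|tail -1
python3 -c "
from go import *
goal(*clamp(-.06),.14,-3.7)"
```

```text
eef_pos: [0.5977, -0.1327, 0.2373]
force: [0.2, -0.1, 0.3]
grip_width: 0.903
 t38.9 hold [ 0.5973 -0.1326  0.1486] jaw-3.7 tilt-1.000 j6 -0.20 | shift [-0.2068  0.0086  0.0007] spin 0.001 grip 0.903 F [0.1 0.4 0.3]
```

```bash
python3 -m inch '[[[-0.05,0,0,0],[-0.1,0,0,0],[-0.15,0,0,0],[-0.19,0,0.0007,0],[-0.207,0,0.0007,0],[-0.207,0,0.0007,0],[-0.207,0.02,0.0007,0],[-0.207,0.02,0.0007,0]]]'>/dev/null
python3 - <<'E'
from m import *; from go import *
goal(*clamp(-.06),.05,-3.7)
p,d,c=grab("top");H,S,V=hsv(p)
roi=np.zeros(H.shape,bool); roi[155:200,352:410]=1
[print(r) for r in rects(cv2.morphologyEx((roi&(H>85)&(H<115)&(S>25)&(S<110)&(V>65)).astype(np.uint8),cv2.MORPH_CLOSE,np.ones((5,5))),.06,c)]
a=cv2.resize(p[140:230,330:480,::-1],None,fx=4,fy=4,interpolation=cv2.INTER_CUBIC)
p,d,c=grab("scene"); b=cv2.resize(p[170:300,250:430,::-1],(600,433),interpolation=cv2.INTER_CUBIC)
cv2.imwrite("pics/t5.png",cv2.resize(np.vstack([a,b]),None,fx=.75,fy=.75))
E
```

```text
t39.9 hold [0.6106 0.0726 0.1272] jaw-3.7 tilt-1.000 j6 0.14 | shift [-0.0012  0.0772  0.0008] spin -0.001 grip 0.898 F [ 1.6 -0.5 -1.1]
(np.float64(379.0), np.float64(169.0), 0.6006, -0.1231, 113, 54, 84.3, [0.6003, -0.1223])
```

View pics/t5.png

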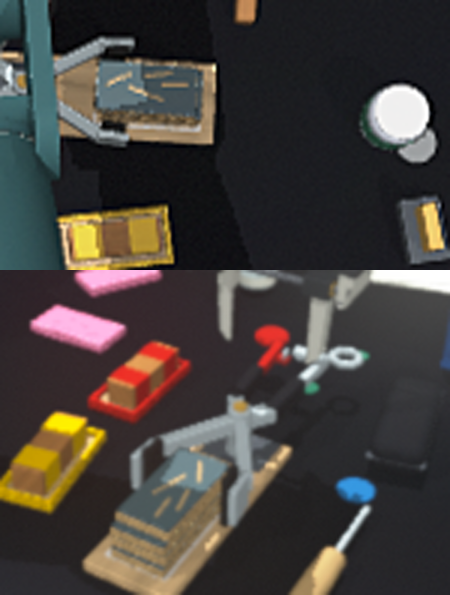

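The pile of four is square, and the top block is about 3 mm from the spot. Squeezing the handles now.

```bash
python3 -m inch '[[[-0.001,0.04,0.001,0],[-0.001,0.07,0.001,0],[-0.001,0.077,0.001,0],[-0.001,0.077,0.001,0],[-0.001,0.077,0.001,0],[-0.001,0.077,0.001,0],[-0.001,0.077,0.001,0],[-0.001,0.077,0.001,0]]]'
python3 -m inch '[[[0,0,0,0],[0,0,0,0],[0,0,0,0],[0,0,0,0],[0,0,0,0],[0,0,0,0],[0,0,0,0],[0,0,0,0]]]' 0 40
```

```text
time: 41.0
eef_pos: [0.6126, 0.0747, 0.2204]
orientation: [-0.484, 0.484, -0.516, 0.516]
force: [0.4, -0.2, -0.9]
grip_width: 0.903
time: 42.0
eef_pos: [0.6099, 0.0764, 0.2191]
orientation: [0.481, -0.486, 0.52, -0.512]
force: [-43.8, 16.9, 19.4]
grip_width: 0.517
```

```bash
python3 -m inch '[[[0,0,0,0],[0,0,0,0],[0,0,0,0],[0,0,0,0],[0,-0.03,0,0],[0,-0.06,0,0],[0,-0.09,0,0],[0,-0.11,0,0]]]' 90 20
python3 -c "
from go import *
goal(*clamp(.2),.16,-3.7)"
```

```text
time: 43.0
eef_pos: [0.6127, 0.0746, 0.3317]
orientation: [-0.484, 0.483, -0.515, 0.516]
force: [0.3, 0.7, 0.2]
grip_width: 0.898
 t43.0 hold [0.613  0.0746 0.1644] jaw-3.7 tilt-1.000 j6 0.14 | shift [ 0.2611  0.0043 -0.0018] spin 0.000 grip 0.898 F [0.3 0.7 0.2]
```

```bash
python3 -c "
from go import *
goal(.4598,-.3983,.16,99.5)"
python3 -m inch '[[[0.05,0,-0.01,0.1],[0.11,0,-0.03,0.27],[0.17,0,-0.05,0.45],[0.23,0,-0.07,0.63],[0.29,0,-0.09,0.8],[0.35,0,-0.11,0.97],[0.41,0,-0.13,1.13],[0.45,0,-0.15,1.27]]]' 45 >/dev/null
python3 - <<'E'
from m import *; from go import *
goal(.4598,-.3983,.1,99.5)
p,d,c=grab("top");H,S,V=hsv(p)
roi=np.zeros(H.shape,bool); roi[155:200,352:410]=1
[print(r) for r in rects(cv2.morphologyEx((roi&(H>85)&(H<115)&(S>25)&(S<110)&(V>65)).astype(np.uint8),cv2.MORPH_CLOSE,np.ones((5,5))),.06,c)]
a=cv2.resize(p[130:250,270:480,::-1],None,fx=3.5,fy=3.5,interpolation=cv2.INTER_CUBIC)
cv2.imwrite("pics/t6.png",a)
E
```

```text
t43.0 hold [0.613  0.0746 0.1644] jaw-3.7 tilt-1.000 j6 0.14 | shift [ 0.4818  0.0042 -0.1225] spin 1.341 grip 0.898 F [0.3 0.7 0.2]
 t44.0 hold [ 0.4328 -0.3669  0.1626] jaw-76.8 tilt-1.000 j6 0.59 | shift [-0.0191  0.0626  0.0368] spin 0.065 grip 0.451 F [ 1.3  1.1 -0.3]
(np.float64(379.0), np.float64(170.0), 0.5899, -0.1068, 147, 79, 82.6, [0.5983, -0.1212])
```

View pics/t6.png

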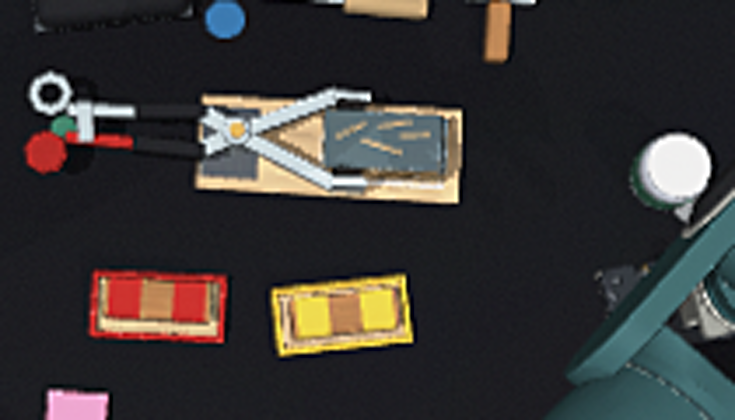

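The clamp is closed with the jaws on the pile (crop 330–370, 95/182) and the grips shut. Now over the weight, checking it from the scene camera.

```bash
python3 -m inch '[[[-0.01,0,0.02,0.03],[-0.019,0,0.037,0.065],[-0.019,0.02,0.037,0.065],[-0.019,0.04,0.037,0.065],[-0.019,0.05,0.037,0.065],[-0.019,0.05,0.037,0.065],[-0.019,0.05,0.037,0.065],[-0.019,0.05,0.037,0.065]]]' >/dev/null
python3 - <<'E'
from m import *; from go import *
goal(.4598,-.3983,.042,99.5)
p,d,c=grab("scene"); print([b for b in env.search_frame("scene","weight")][:2], pix([.4598,-.3983,.05],c))
cv2.imwrite("pics/s7.png",cv2.resize(p[240:390,90:290,::-1],None,fx=3,fy=3,interpolation=cv2.INTER_CUBIC))
E
```

```text
t45.0 hold [ 0.4615 -0.3964  0.1136] jaw-80.2 tilt-1.000 j6 0.65 | shift [0.002  0.0716 0.0015] spin 0.006 grip 0.451 F [-0.1  0.2  0.1]
[{'box': [149.7, 329.1, 46.8, 34.9], 'conf': 0.6}, {'box': [250.3, 233.2, 38.1, 33.6], 'conf': 0.58}] (np.float64(183.37135750670382), np.float64(323.599234805484))
```

View pics/s7.png

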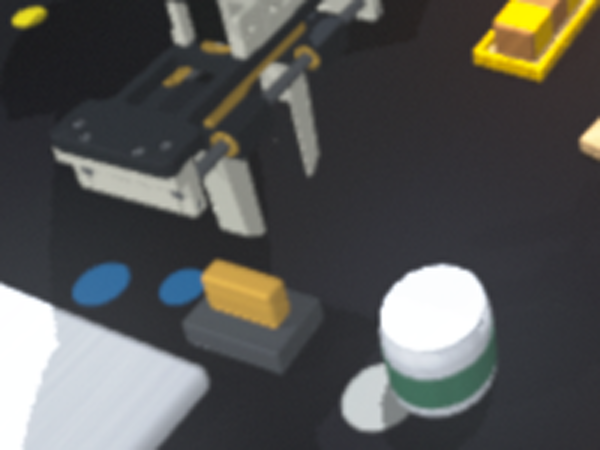

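The weight has been knocked aside: its bar top is now at scene pixel (172,335), where (183,324) was expected. Measuring again with depth.

```bash
python3 - <<'E'
from m import *
p,d,c=grab("scene");H,S,V=hsv(p);C=cloud(d,c)
roi=np.zeros(H.shape,bool); roi[322:352,152:192]=1
m=roi&(H>12)&(H<30)&(S>120)&(V>100)&(d>0)
Q=C[m]; print(len(Q),Q[:,2].min(),np.percentile(Q[:,2],[10,50,90]))
# colour of top face brighter
print(np.percentile(V[m],[5,25,50,75,95]))
vt=m&(V>np.percentile(V[m],55)); 
for r in rects(vt,.05,c,15): print(r)
t=Q[Q[:,2]>.043]; print(len(t),t.mean(0),cv2.minAreaRect((t[:,:2]*1000).astype(np.float32)))
# plate + bar, all raised points
m2=(C[...,2]>.012)&(C[...,2]<.03)&(d>0); m2[:320]=0;m2[370:]=0;m2[:,:145]=0;m2[:,203:]=0
m2&=(S<90)&(V<130); print(m2.sum(),cv2.minAreaRect((C[m2][:,:2]*1000).astype(np.float32)),C[m2].mean(0))
pt,dt,ct=grab("top"); print([b for b in env.search_frame("top","weight")][:2])
E
```

```text
431 0.02074419660478055 [0.02741746 0.04503727 0.05062155]
[142.  181.  196.  205.  221.5]
(np.float64(169.0), np.float64(335.0), 0.456, -0.4296, 46, 19, 7.5, [0.455, -0.4291])
239 [ 0.45462506 -0.42524949  0.0489469 ] ((452.7796325683594, -424.214111328125), (49.32221603393555, 17.313894271850586), 7.227750301361084)
496 ((456.96484375, -435.2359313964844), (84.88604736328125, 50.45283889770508), 34.848968505859375) [ 0.46166636 -0.43197002  0.01907525]
[]
```

```bash
python3 go.py .454 -.4255 .042 97.3
```

```text
t45.3 hold [ 0.4613 -0.3963  0.1131] jaw-80.2 tilt-1.000 j6 0.65 | shift [0.0122 0.0711 0.0275] spin 0.044 grip 0.450 F [-0.8 -1.   0.1]
```

```bash
python3 -m inch '[[[0.006,0,0.014,0.02],[0.012,0,0.0275,0.044],[0.012,0.02,0.0275,0.044],[0.012,0.04,0.0275,0.044],[0.012,0.04,0.0275,0.044],[0.012,0.04,0.0275,0.044],[0.012,0.04,0.0275,0.044],[0.012,0.04,0.0275,0.044]]]' >/dev/null
python3 - <<'E'
from m import *; from go import *
goal(.454,-.4255,.042,97.3)
p,d,c=grab("scene")
cv2.imwrite("pics/s8.png",cv2.resize(p[260:390,110:260,::-1],None,fx=4,fy=4,interpolation=cv2.INTER_CUBIC))
E
```

```text
t46.3 hold [ 0.4544 -0.4255  0.0734] jaw-82.7 tilt-1.000 j6 0.65 | shift [ 0.0004  0.0314 -0.0001] spin 0.001 grip 0.446 F [ 0.2 -0.3 -0.8]
```

View pics/s8.png

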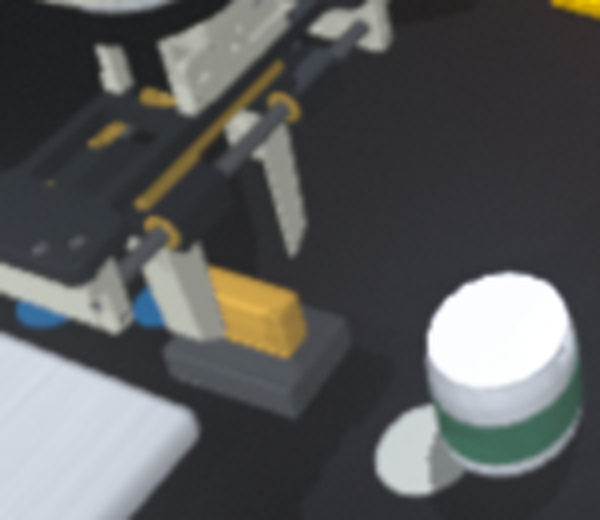

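The fingers straddle the brass bar (crop 255,310). Going down to grip.

```bash
python3 -m inch '[[[0,0.015,0,0],[0,0.028,0,0],[0,0.031,0,0],[0,0.031,0,0],[0,0.031,0,0],[0,0.031,0,0],[0,0.031,0,0],[0,0.031,0,0]]]' |sed -n '2p;4p'
python3 -m inch '[[[0,0,0,0],[0,0,0,0],[0,0,0,0],[0,0,0,0],[0,-0.04,0,0],[0,-0.08,0,0],[0,-0.12,0,0],[0,-0.13,0,0]]]' 0 40
python3 -c "
from go import *
goal(*clamp(.14),.165,-3.7)"
```

```text
eef_pos: [0.4542, -0.4254, 0.2093]
force: [0.1, 0.1, -0.5]
time: 48.35
eef_pos: [0.4543, -0.4255, 0.3413]
orientation: [-0.046, 0.044, -0.705, 0.707]
force: [0.5, -0.0, -4.6]
grip_width: 0.168
 t48.4 hold [ 0.4546 -0.4259  0.174 ] jaw-82.7 tilt-1.000 j6 0.65 | shift [-0.1807  0.0086 -0.2793] spin -1.379 grip 0.168 F [ 0.5 -0.  -4.6]
```

```bash
python3 -m inch '[[[-0.02,0,-0.035,-0.17],[-0.045,0,-0.075,-0.34],[-0.07,0,-0.115,-0.52],[-0.095,0,-0.155,-0.7],[-0.12,0,-0.195,-0.88],[-0.145,0,-0.23,-1.06],[-0.17,0,-0.262,-1.23],[-0.181,0,-0.279,-1.379]]]' >/dev/null
python3 -m inch '[[[0,0,0,0],[0,0.02,0,0],[0,0.035,0,0],[0,0.035,0,0],[0,0.035,0,0],[0,0.035,0,0],[0,0.035,0,0],[0,0.035,0,0]]]' |tail -1
python3 - <<'E'
from m import *; from go import *
goal(*clamp(.14),.103,-3.7)
p,d,c=grab("scene")
cv2.imwrite("pics/s9.png",cv2.resize(p[180:330,240:440,::-1],None,fx=3.5,fy=3.5,interpolation=cv2.INTER_CUBIC))
H,S,V=hsv(p);C=cloud(d,c);roi=np.zeros(H.shape,bool);roi[180:290,270:360]=1
m=roi&(H>12)&(H<30)&(S>120)&(V>100)&(d>0)&(C[...,2]>.12)&(C[...,2]<.16);Q=C[m];print(len(Q),Q.min(0),Q.max(0))
E
```

```text
grip_width: 0.169
 t50.4 hold [ 0.5982 -0.1256  0.1371] jaw-3.7 tilt-1.000 j6 -0.18 | shift [0.0003 0.0341 0.0001] spin 0.001 grip 0.169 F [-0.4 -0.3 -4.4]
147 [ 0.5910562  -0.15431606  0.12004307] [ 0.60627518 -0.11144719  0.14724008]
```

View pics/s9.png

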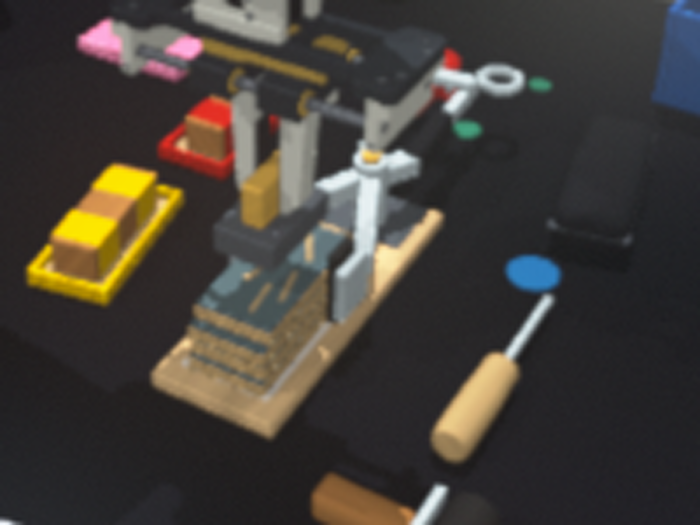

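The weight hangs level over the pile, its bar centred near y = -0.129. I'll shift 3 mm and lower it.

```bash
python3 -m inch '[[[-0.003,0.01,0,0],[-0.003,0.02,0,0],[-0.003,0.027,0,0],[-0.003,0.031,0,0],[-0.003,0.033,0,0],[-0.003,0.034,0,0],[-0.003,0.034,0,0],[-0.003,0.034,0,0]]]' |sed -n '2p;4p'
```

```text
eef_pos: [0.5984, -0.1226, 0.2704]
force: [0.6, -0.3, -5.4]
```

```bash
python3 -m inch '[[[0,0.001,0,0],[0,0.001,0,0],[0,0.001,0,0],[0,0.001,0,0],[0,0.0015,0,0],[0,0.0015,0,0],[0,0.0015,0,0],[0,0.0015,0,0]]]' |sed -n '2p;4p'
```

```text
eef_pos: [0.5983, -0.1226, 0.2691]
force: [-4.7, 1.4, 6.2]
```

```bash
python3 -m inch '[[[0,-0.001,0,0],[0,-0.001,0,0],[0,-0.001,0,0],[0,-0.001,0,0],[0,-0.03,0,0],[0,-0.06,0,0],[0,-0.06,0,0],[0,-0.06,0,0]]]' 40 |sed -n '4,5p'
python3 -c "
from go import *
goal(.572,.187,.16,-3.7)"
```

```text
force: [0.1, 0.1, -0.4]
grip_width: 0.401
 t53.4 hold [ 0.5981 -0.1226  0.1605] jaw-3.7 tilt-1.000 j6 -0.18 | shift [-0.3073  0.0006 -0.0458] spin 0.001 grip 0.401 F [ 0.1  0.1 -0.4]
```

```bash
python3 - <<'E'
from m import *; from go import *
p,d,c=grab("top");H,S,V=hsv(p)
roi=np.zeros(H.shape,bool); roi[165:192,272:300]=1
m=(roi&((H<8)|(H>172))&(S>140)&(V>70)).astype(np.uint8)
m=cv2.morphologyEx(m,cv2.MORPH_OPEN,cv2.getStructuringElement(cv2.MORPH_ELLIPSE,(7,7)))
for r in rects(m,.055,c,15): print(r)
print(clamp(-.172,-.025),clamp(-.172,-.03),clamp(-.172,-.035))
cv2.imwrite("pics/t10.png",cv2.resize(p[140:230,260:420,::-1],None,fx=4.5,fy=4.5,interpolation=cv2.INTER_CUBIC))
E
```

```text
(np.float64(282.0), np.float64(173.0), 0.5882, 0.1912, 39, 35, -43.8, [0.5885, 0.1913])
[0.59345167 0.18705479] [0.58846209 0.18737746] [0.58347251 0.18770012]
```

View pics/t10.png

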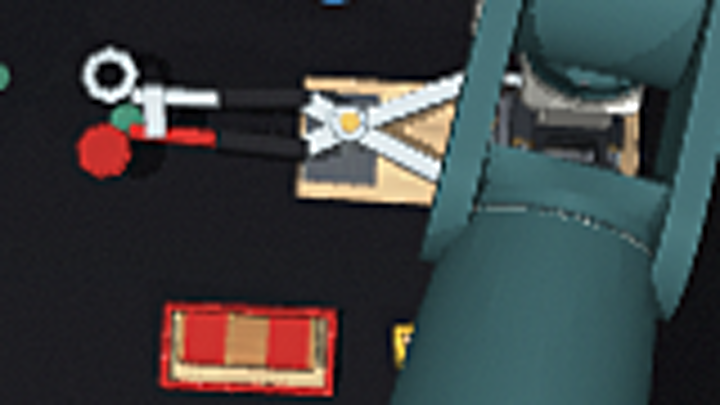

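The pad is now at (0.588, 0.191), pad pixel crop (104,150), well clear of the toothed bar at (152,110). Moving over it with closed fingers.

```bash
python3 -m inch '[[[-0.04,-0.01,0,0],[-0.09,-0.01,-0.005,0],[-0.14,-0.01,-0.015,0],[-0.19,-0.01,-0.02,0],[-0.24,-0.01,-0.025,0],[-0.28,-0.01,-0.03,0],[-0.313,-0.01,-0.031,0],[-0.313,-0.01,-0.031,0]]]' 0 >/dev/null
python3 -m inch '[[[0,0.02,0,0],[0,0.05,0,0],[0,0.07,0,0],[0,0.07,0,0],[0,0.07,0,0],[0,0.07,0,0],[0,0.07,0,0],[0,0.07,0,0]]]' |tail -1
python3 - <<'E'
from m import *; from go import *
goal(.5875,.1915,.074,-3.7)
p,d,c=grab("scene")
cv2.imwrite("pics/s11.png",cv2.resize(p[150:300,250:450,::-1],None,fx=3.5,fy=3.5,interpolation=cv2.INTER_CUBIC))
E
```

```text
grip_width: 0.006
 t55.5 hold [0.5875 0.1918 0.1017] jaw-3.7 tilt-1.000 j6 0.34 | shift [ 0.0003  0.0277 -0.    ] spin 0.001 grip 0.006 F [-0.2  0.6  0.4]
```

View pics/s11.png

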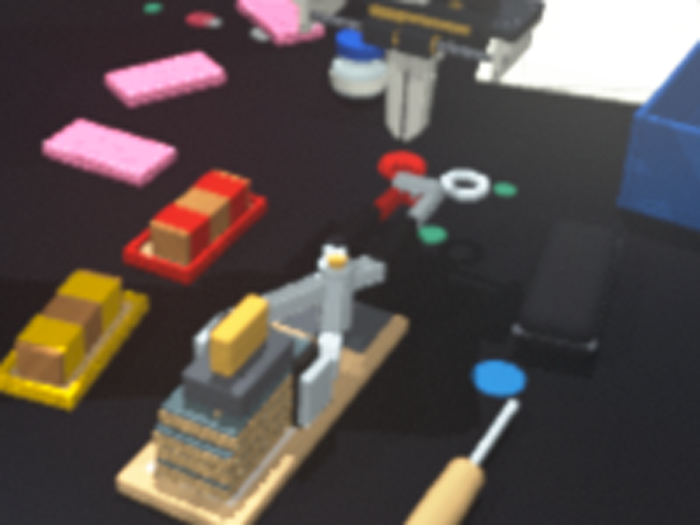

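The weight stands on the pile with the clamp locked, and the fingertips are over the pad. Pressing.

```bash
python3 -m inch '[[[0,0.015,0,0],[0,0.025,0,0],[0,0.03,0,0],[0,0.033,0,0],[0,0.036,0,0],[0,0.036,0,0],[0,0.036,0,0],[0,0.036,0,0]]]' |sed -n '2p;4p'
python3 - <<'E'
from m import *
p,d,c=grab("scene")
cv2.imwrite("pics/s12.png",cv2.resize(p[150:300,250:450,::-1],None,fx=3.5,fy=3.5,interpolation=cv2.INTER_CUBIC))
E
```

```text
eef_pos: [0.5874, 0.1917, 0.2328]
force: [-1.8, -0.5, 2.8]
```

View pics/s12.png

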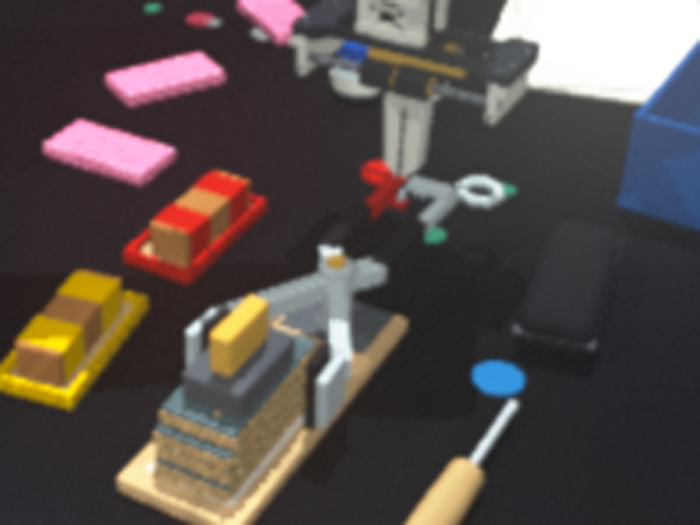

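The jaws have sprung open. Lifting off and checking.

```bash
python3 -m inch '[[[0,-0.03,0,0],[0,-0.06,0,0],[0,-0.1,0,0],[-0.04,-0.12,0,0],[-0.08,-0.12,0,0],[-0.12,-0.12,0,0],[-0.14,-0.12,0,0],[-0.14,-0.12,0,0]]]' |sed -n '2p;4p'
python3 -m inch '[[[0,0,0,0],[0,0,0,0],[0,0,0,0],[0,0,0,0],[0,0,0,0],[0,0,0,0],[0,0,0,0],[0,0,0,0]]]' |sed -n '1p;4p'
python3 - <<'E'
from m import *; from go import *
p,d,c=grab("top");H,S,V=hsv(p)
roi=np.zeros(H.shape,bool); roi[165:192,272:300]=1
m=(roi&((H<8)|(H>172))&(S>140)&(V>70)).astype(np.uint8)
m=cv2.morphologyEx(m,cv2.MORPH_OPEN,cv2.getStructuringElement(cv2.MORPH_ELLIPSE,(7,7)))
for r in rects(m,.055,c,15): print("pad",r)
roi[:]=0;roi[150:190,350:405]=1
for r in rects(roi&(H>15)&(H<30)&(S>130)&(V>120),.11,c,15): print("bar",r)
roi[:]=0;roi[190:235,285:345]=1
cv2.imwrite("pics/t13.png",cv2.resize(p[120:240,240:480,::-1],None,fx=3.3,fy=3.3,interpolation=cv2.INTER_CUBIC))
E
```

```text
eef_pos: [0.5964, 0.3322, 0.3521]
force: [-0.4, -0.1, 0.5]
time: 58.55
force: [1.5, 0.3, 0.7]
pad (np.float64(284.0), np.float64(178.0), 0.57, 0.1876, 37, 36, 0.9, [0.5701, 0.1876])
bar (np.float64(382.0), np.float64(166.0), 0.5996, -0.1248, 48, 16, 86.2, [0.5993, -0.1256])
```

View pics/t13.png

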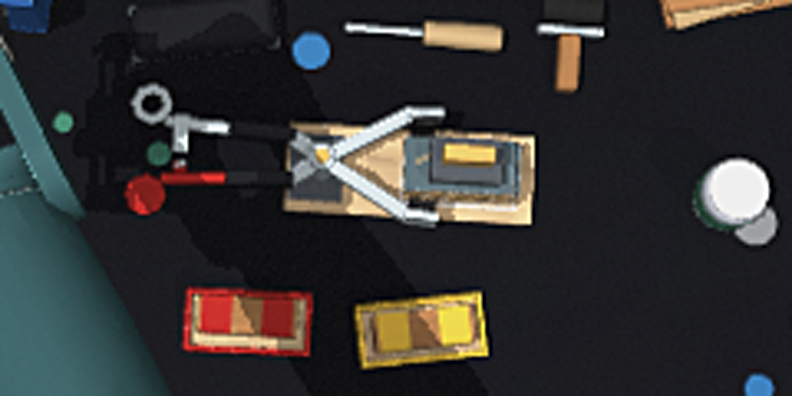

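Final checks: the pad is back at its open position, and the weight is 1–2 mm from the spot on a square pile. The setter lies in its tray.

```bash
python3 -c "
from cell import env
print(env.hand_in())"
```

```text
the job is handed in; nothing more can be done
None
```

The job is handed in after about 59 s of the 210 s allowed. No verdict was reported, so this rests on my own camera checks.

**What I did:**
- I put the red setter in the red tray and piled the four lino blocks on the outline.
- I squeezed the handles to the stop and let go, and the clamp stayed locked.
- I set the weight on the pile. It had been knocked about 25 mm aside, so I measured it again before gripping it.
- I pressed the pad down about 8 mm, and the clamp sprang open.

**Last checks:**
- **Weight:** it stands about 1–2 mm from the pile spot.
- **Pile:** it looks square. When I last measured each layer I could see, before locking, it was about 3 mm from the spot, and the layers differed by a few millimetres.
- **Clamp:** the red pad is back within about 3 mm of where it was when open.
- **Setter:** it looks flat in its tray but lies towards one long side. I judged it under 8 mm off centre by eye and did not measure it.
- **Other things:** the yellow setter, gouge, ink tin and glasses case look undisturbed in the last picture. The ink jar and roller were not checked at the end.

**Not checked or off plan:**
- I never read the handle angle. I took the last tooth from the 48 mm grip width at the stop and from the jaws touching the pile.
- The squeeze was off centre and put about 44 N sideways on the wrist, under the 120 N limit.

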